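Switch a moulding cell to run with its T key

TASK

Take the yellow-handled T key from its sloping rest, stand it bit-down in the square keyhole of the cylinder lock on the red switch box and push it fully home; then turn it clockwise (seen from above) as far as it goes, so that the lock's white pointer comes from the red mark to the green mark. Leave the key standing in the lock, let go, and leave everything else on the bench undisturbed.

Things in the scene. Friction and masses are not known exactly. Their poses are not given: they have to be found in the camera images.
- key: T key, 140 mm long, 220 g: square aluminium shank 18 x 18 mm (last 4 mm of the tip narrowed to 14 x 14), yellow crossbar 90 mm long, 18 x 18 mm thick, at the other end. Origin: centre of the tip's end face; +z along the shank to the crossbar, y along the crossbar. Starts in the rest, crossbar level and away from the robot, shank rising 20 degrees from tip to crossbar. Balances 90 mm from the tip
- key_tip (a point): centre of the end face of the key's tip (the key's origin)
- key_head (a point): centre of the key's crossbar, 131 mm from the tip on the shank's axis
- rest: fixed key rest: yellow plate 170 x 90 x 8 mm with a dark trough under the first 45 mm of the shank (cheeks no higher than 12 mm beside the 18 mm shank) and a 50 mm wide pad under the crossbar's middle; from 50 to 120 mm from its tip the shank is free all round, its axis 53 to 77 mm above the bench. Origin: centre of the plate's underside; +x points from key tip to crossbar
- station: fixed red switch box 150 x 150 x 50 mm; on its aluminium top stand the cylinder lock in the middle, a red mark on its -x side, a green mark on its +y side, and a small orange lamp 82 mm above the bench in the +x -y corner. Origin: centre of its underside, z up
- lock_mouth (a point): centre of the keyhole's mouth on top of the lock cylinder (steel, 68 mm across, its top 96 mm above the bench). The hole is square, 20.5 x 20.5 mm, with a 5 mm lead-in bevel all round, vertical, 40 mm deep. Its axes turn with the cylinder and lie along the sides of the square hole; the key fits in any of the four quarter turns
- lock_floor (a point): centre of the keyhole's floor, 40 mm below the mouth, 56 mm above the bench
- lock (a joint): angle of the lock cylinder, rad: 0 = white pointer at the red mark, grows clockwise seen from above, stop at 1.571 = pointer at the green mark. It starts between 0 and 0.3 and stays where it is left (friction about 0.1 N m)
- flange: bystander: dark steel ring, 84 mm across, 18 mm high; origin at the middle of its underside
- wrench: bystander: steel wrench, 170 mm long, lying flat; origin at the middle of its underside
- can: bystander: blue can, 56 mm across, 140 mm tall; origin at the middle of its underside
- plunger: bystander: square steel plunger bar, 190 mm long, 28 mm thick, lying flat; origin at the middle of its underside
- jar: bystander: lidded jar, 70 mm across, 80 mm tall; origin at the middle of its underside
- screwdriver: bystander: red-handled screwdriver, 190 mm long, lying flat; origin at the middle of its underside
- brush: bystander: hand brush, 170 mm long, lying flat; origin at the middle of its underside
There are look-alikes about, which are no part of the job. Of the things shaped like the key, the aluminium one is meant.

How it is judged (in metres and radians):
On the way:
1. the key stands fully home in the lock, before the lock is turned (horizontal distance between key_tip and lock_floor below 0.005 m and z of key_tip in the frame of lock_floor below 0.006 m and angle between key's own z axis and vertical below 0.14 rad and value of joint lock below 0.6 rad), for 0.2 s.
At the end, for the whole second after the job is handed in: the key stands in the lock, its tip within 6 mm of the keyhole's floor and 5 mm of its axis, leaning less than 0.14 rad, at rest; the lock is turned beyond 1.35 rad (stop at 1.571) (horizontal distance between key_tip and lock_floor below 0.005 m and z of key_tip in the frame of lock_floor below 0.006 m and angle between key's own z axis and vertical below 0.14 rad and value of joint lock above 1.35 rad and linear speed of key below 0.03 m/s); the robot touches nothing.
It fails at once if a bystander is moved by more than 40 mm (distance of any of flange, wrench, can, plunger, jar, screwdriver, brush from where it was at the start of the episode above 0.04 m).
It also fails if it takes over 58 s, if anything falls off the work surface, if the arm or the gripper's body presses on something with over 40 N, if the wrist force passes 120 N, or if a joint passes its speed limit or range.

ROBOT

A 6-joint arm with a two-finger parallel gripper is mounted at the origin on the work surface. World frame = base frame: x ahead of the robot, y to its left, z up, the work surface at z = 0. Lengths are in m, angles in degrees, forces in N, time in s.
With the tool pointing down it reaches from about 0.3 to 0.775 m from the base axis. Payload 14.6 kg.
Tool frame: the origin (TCP) lies at the very end of the fingers, on their centre line; the grasp point (between the pads) lies bot.hold_point_z behind it (bot.hold_point_z is the distance from the TCP to the grasp point, in m); z points along the fingers, y is the line along which they close (so a half turn about z gives the same grasp; the last joint's range is limited). The gripper opens to 94 mm and grips with 3 to 60 N. Pads are 16 mm wide; open, the fingers measure 119 mm over their backs; the gripper's body (75 mm by 177 mm) begins 78 mm behind the grasp point.
Start: joints at [-73.774, 17.183, 87.147, -0, 75.671, -3.816], TCP at [0.188, -0.517, 0.205] pointing down, gripper open.
Joint ranges: [-173.82, 173.82], [-45.26, 126.66], [13.44, 144.39], [-59.66, 239.66], [0, 175.72], [-146.38, 146.38]. Speed limits (degrees/s): [127.2, 127.2, 147.25, 180, 180, 180].

INTERFACE

Orientations are given as [roll, pitch, yaw] about the fixed x, y, z axes, in that order (R = Rz(yaw) Ry(pitch) Rx(roll)).
In Python, from station import bot gives the robot as it stands.
- The arm moves only by the shell command python3 -m creep 'ROWS' [FORCE]. ROWS is a JSON object of lists of equal length, an entry for each row: "fingers": the closure, from -1 (fully open) to 1 (shut); "travel": the shift along the world's x, y, z in cm, a list of three; "roll": the turn about the world's z in degrees. In form: {"fingers": [fingers, ...], "travel": [[tx, ty, tz], ...], "roll": [roll, ...]}. A call has 1 to 20 rows; each row shifts and turns the commanded pose from where the row before left it; what a row does not reach is not made up. A row lasts 1/12 s, in which the tool goes at most 41.7 mm and 7.16 degrees, less where a joint would pass 70% of its speed; a pose out of reach is approached as far as the arm can. A call is refused whole if a number of a shift passes 4.17 or a number of a turn 7.16, either way. A call with a gripper value outside its range is refused whole. The fingers move at their own pace and stop on an object; FORCE is the grip in N (left out, the last holds). Time passes only in rows, so rows that do not move let the fingers close. It gives the time, the measured TCP pose, the force, the opening and the grip force at its end, in the units of the state.
- bot.observe(): the state, without advancing time (a new reading comes with each control period).
- bot.snapshot(name): name is "scene" or "side" or "wrist"; returns the picture (400x640x3 uint8, blue, green, red); there is no depth.
- bot.camera_params(name): a dict with "vfov" (degrees; the focal length in pixels is half the picture's height over the tangent of half this angle, whatever the lens; pixels are square), "cx", "cy" (the principal point, pixels), "k1" (the pictures are not rectified: a ray, as slopes to the right and down, at radius r is drawn at 1 + k1 r^2 times it, then the intrinsics apply), "rvec" (rotation vector, rad) and "tvec" (3), from world to camera coordinates, as OpenCV has them. Camera axes: x right, y down, z forward; pixel columns grow to the right and rows downward; lengths in m; the calibration is good to about 2 mm. A picture is of the moment at which its call begins: read the wrist's pose just before it. camera_params takes no time and is no camera call; for the wrist camera it gives the pose at the moment of the call.
- bot.job_done(): hands the job in; it is judged then, once.
The state is a dict: "time": time; "joint_pos": joint angles; "qd": joint speeds; "effort": joint torques, N m; "tcp_pos": TCP position; "tcp_rot": TCP orientation; "ft_force": force on the tool from outside, world axes, zero at the start; "ft_torque": the same for the moment, N m; "grip_width": finger opening in m; "gripper_force": force on a finger pad.
Only numpy, scipy, OpenCV 4.12 (cv2) and the standard library are available. Lean on these libraries where they do the work, as an engineer would, in place of code of your own. Each camera call takes 0.05 s, during which the arm holds its last target. There are 200 camera calls.

## Working session

There is one attempt and no reset: what is moved stays moved. The work goes in short steps, Python scripts to look and compute and a shell command to move; the robot and the scene stay as the last step left them, time stands still between calls to the robot, and variables do not carry over. Pictures are saved under pics/ and viewed, at most 14 in all, crops included, and the job is handed in when it is done.

```bash
mkdir -p pics; ls
python3 - <<'E'
from station import bot
import cv2,numpy as np
s=bot.snapshot("scene");d=bot.snapshot("side")
cv2.imwrite("pics/scene.png",s);cv2.imwrite("pics/side.png",d)
print(bot.camera_params("scene"),bot.camera_params("side"),bot.camera_params("wrist"),bot.hold_point_z,bot.observe())
E
```

```text
pics
{'vfov': 56.67298646263005, 'cx': 321.1452792234996, 'cy': 203.2161211231737, 'k1': 0.02199707132742788, 'rvec': array([ 1.58666542,  1.82084709, -0.85724923]), 'tvec': array([ 0.17524466, -0.2265537 ,  1.60212978])} {'vfov': 52.20680686249496, 'cx': 326.024422405735, 'cy': 193.38870877400316, 'k1': 0.013828184703632979, 'rvec': array([ 2.13469744, -0.63961773,  0.33946825]), 'tvec': array([-0.50595529,  0.17286751,  1.34863066])} {'vfov': 65.8381484067219, 'cx': 321.5109591431845, 'cy': 201.5301348091735, 'k1': -0.004045396494294342, 'rvec': array([-2.40363701,  1.68017056,  0.21169172]), 'tvec': array([-0.54964615, -0.02727521,  0.39067625])} 0.0188 {'time': 0.1, 'joint_pos': array([-7.37735730e+01,  1.72118874e+01,  8.71765282e+01, -1.84888289e-03,
        7.56728876e+01, -3.81454420e+00]), 'qd': array([-0.04429164, -0.1619135 ,  0.02979111, -0.00728248,  0.03599296,
        0.05578745]), 'effort': array([-1.60648860e-04, -5.32641327e+01, -3.53287303e+01,  7.08532822e-02,
        2.34265690e-02, -5.53447967e-05]), 'tcp_pos': array([ 0.18841294, -0.51645809,  0.20495001]), 'tcp_rot': array([-1.79938713e+02, -2.29140478e-03,  2.00414284e+01]), 'ft_force': array([-1.21008342, -0.08257397,  0.61167999]), 'ft_torque': array([-0.00622196,  0.0148972 , -0.02996215]), 'gripper_force': 0.0, 'grip_width': 0.09354824454358135}
```

View pics/scene.png

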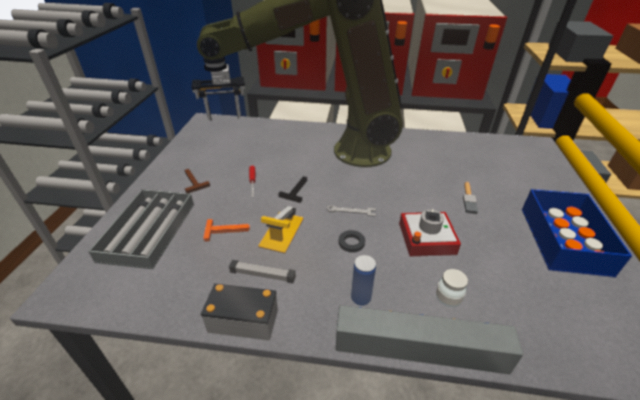

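View pics/side.png

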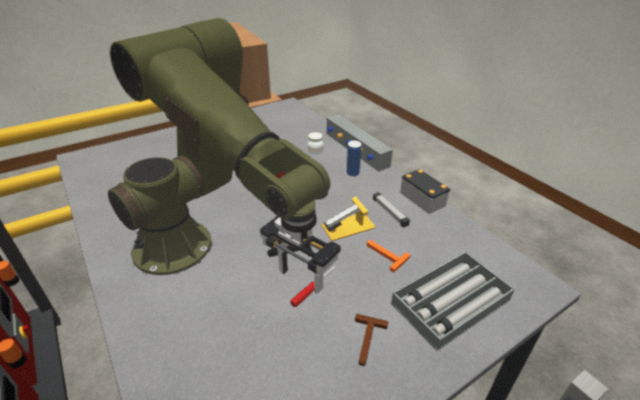

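The scene view shows T-shaped candidates: brown (195,181), orange (225,228), black (293,190), and the one on the yellow rest (278,222) with a yellow crossbar and aluminium shank. The last one fits. The red box with the lock is at (430,232). In the side view the key is at (347,215), and the lock is hidden behind the arm.

```bash
cat > h.py <<'E'
from station import bot
import cv2,numpy as np
from scipy.spatial.transform import Rotation as Ro
def cam(name):
    p=bot.camera_params(name);f=200/np.tan(np.radians(p['vfov']/2))
    R=cv2.Rodrigues(np.array(p['rvec']))[0];t=np.array(p['tvec'])
    return dict(K=np.array([[f,0,p['cx']],[0,f,p['cy']],[0,0,1]]),k=np.array([p['k1'],0,0,0,0.]),R=R,t=t,C=-R.T@t)
def ray(c,uv):
    u=cv2.undistortPoints(np.array(uv,float).reshape(-1,1,2),c['K'],c['k']).reshape(-1,2)
    d=np.c_[u,np.ones(len(u))]@c['R'];return d/np.linalg.norm(d,axis=1)[:,None]
def plane(c,uv,z):
    d=ray(c,uv);return c['C']+d*((z-c['C'][2])/d[:,2])[:,None]
def tri(cs,uvs):
    A=np.zeros((3,3));b=np.zeros(3);L=[]
    for c,uv in zip(cs,uvs):
        d=ray(c,uv)[0];P=np.eye(3)-np.outer(d,d);A+=P;b+=P@c['C'];L.append((P,c['C']))
    x=np.linalg.solve(A,b);return x,[round(1000*np.linalg.norm(P@(x-C)),1) for P,C in L]
def proj(c,X):
    return cv2.projectPoints(np.array(X,float).reshape(-1,1,3),cv2.Rodrigues(c['R'])[0],c['t'],c['K'],c['k'])[0].reshape(-1,2)
E
python3 - <<'E'
from h import *
s=cam('scene');d=cam('side');w=cam('wrist')
np.set_printoptions(precision=3,suppress=True)
for n,uv,z in [('rest',(281,236),0),('head',(276,222),.09),('lock',(432,215),.096),('box',(430,240),0.03),('can',(363,262),.14),('flange',(351,240),.01),('black',(293,190),.01),('jar',(454,277),.08),('wrench',(352,210),0),('plunger',(262,270),.014)]: print(n,plane(s,[uv],z))
print('side rest',plane(d,[(349,222)],0))
print('wrist cam',w['C'],w['R'])
o=bot.observe();Rt=Ro.from_euler('xyz',o['tcp_rot'],degrees=True).as_matrix()
print('cam in tool',Rt.T@(w['C']-o['tcp_pos']),Rt.T@w['R'].T)
E
```

```text
rest [[ 0.564 -0.231 -0.   ]]
head [[ 0.598 -0.234  0.09 ]]
lock [[0.506 0.23  0.096]]
box [[0.546 0.233 0.03 ]]
can [[0.765 0.03  0.14 ]]
flange [[ 0.561 -0.007  0.01 ]]
black [[ 0.331 -0.237  0.01 ]]
jar [[0.729 0.268 0.08 ]]
wrench [[ 0.402 -0.014 -0.   ]]
plunger [[ 0.722 -0.251  0.014]]
side rest [[ 0.561 -0.219  0.   ]]
wrist cam [ 0.254 -0.493  0.384] [[ 0.343 -0.939 -0.002]
 [-0.91  -0.333  0.245]
 [-0.231 -0.082 -0.97 ]]
cam in tool [ 0.07   0.001 -0.179] [[ 0.001 -0.97  -0.245]
 [ 1.     0.001 -0.001]
 [ 0.001 -0.245  0.97 ]]
```

```bash
python3 -m creep '{"fingers":[-1,-1,-1,-1,-1,-1,-1,-1,-1,-1,-1,-1,-1,-1],"travel":[[1.5,1.6,1.2],[2.4,2.6,1.2],[2.4,2.6,1.2],[2.4,2.6,1.2],[2.4,2.6,1.2],[2.4,2.6,1.2],[2.4,2.6,1.2],[2.4,2.6,1.2],[2.4,2.6,1.2],[2.4,2.6,1.2],[2.4,2.6,0.6],[2.4,2.6,0],[1.5,1.6,0],[0,0,0]],"roll":[-3,-3.5,-3.5,-3.5,-3.5,-3.5,-3.5,-3.5,-3.5,-3.5,-3.5,-2,-1,0]}'
python3 - <<'E'
from h import *
im=bot.snapshot("wrist");cv2.imwrite("pics/w1.png",im)
np.savez('w1.npz',im=im,**cam('wrist'))
E
```

```text
time: 1.27
tcp_pos: [0.4844, -0.1958, 0.3308]
tcp_rot: [-180.0, 0.1, -20.8]
ft_force: [-0.4, -0.1, -0.2]
grip_width: 0.094
gripper_force: 0.0
```

View pics/w1.png

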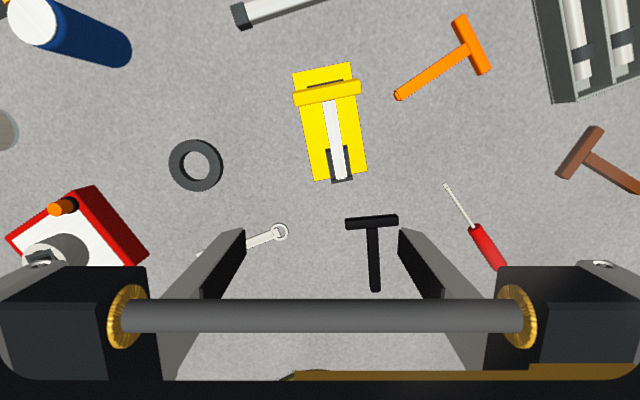

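Wrist view 1: the key is at crossbar (327,92), tip (340,178), aluminium shank and yellow bar on the yellow rest. The look-alikes are orange (445,60), brown (600,160) and black (372,250), none of them aluminium. I'll take a second view and confirm with a crop.

```bash
python3 -m creep '{"fingers":[-1,-1,-1,-1],"travel":[[2.4,1.6,-1],[2.4,1.6,-1],[2.4,1.6,-1],[0,0,0]],"roll":[0,0,0,0]}'
cat > meas.py <<'E'
from h import *
def bar(im):
    hsv=cv2.cvtColor(im,cv2.COLOR_BGR2HSV);m=cv2.inRange(hsv,(20,120,80),(35,255,255))
    return hsv,m
E
python3 - <<'E'
from h import *
im=bot.snapshot("wrist")
np.savez('w2.npz',im=im,**cam('wrist'))
a=np.load('w1.npz')['im'];c=dict(np.load('w2.npz'))
X=proj(c,[.585,-.23,.06])[0].astype(int);print(X)
A=cv2.resize(a[50:195,270:400],None,fx=3,fy=3);B=im[max(0,X[1]-80):X[1]+80,X[0]-70:X[0]+70];print(max(0,X[1]-80),X[0]-70)
B=cv2.resize(B,None,fx=2.7,fy=2.7)
h=max(A.shape[0],B.shape[0]);pad=lambda q:cv2.copyMakeBorder(q,0,h-q.shape[0],0,0,0)
cv2.imwrite('pics/c12.png',np.hstack([pad(A),pad(B)]))
E
```

```text
time: 1.65
tcp_pos: [0.5559, -0.1492, 0.2984]
tcp_rot: [-180.0, 0.2, -20.9]
ft_force: [-1.3, 0.4, -0.8]
grip_width: 0.0941
gripper_force: 0.0
[368 133]
53 298
```

View pics/c12.png

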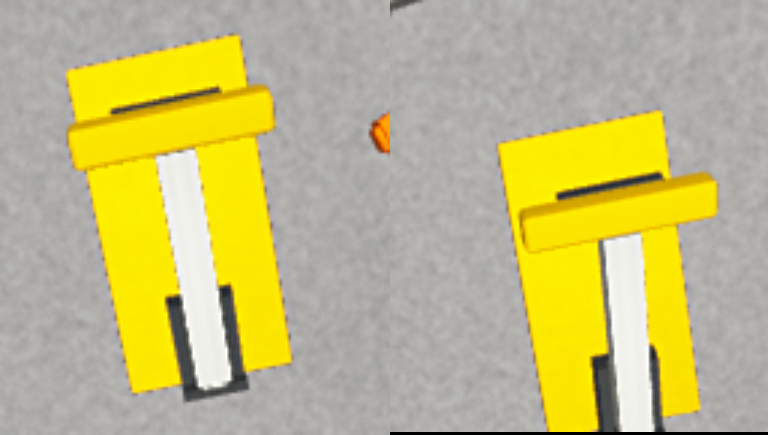

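The crop confirms it: an aluminium shank with a yellow crossbar lies in the trough. The bar can be told from the plate by its shade. A box's silhouette centre projects its real centre, so I'll triangulate that.

Run:
```python
from h import *
np.set_printoptions(precision=4,suppress=True)
cs=[];ce=[];tips=[];ends=[]
for n,b in (('w1',(80,270,115,110)),('w2',(110,298,40,140))):
    z=np.load(n+'.npz');im=z['im'];c={k:z[k] for k in z.files if k!='im'}
    if n=='w1': r=slice(60,195);q=slice(270,385); probe=[(327,92),(320,140)]
    else: r=slice(80,240);q=slice(320,440); probe=[(377,131),(350,190)]
    hsv=cv2.cvtColor(im,cv2.COLOR_BGR2HSV)
    print([ (hsv[y,x],im[y,x]) for x,y in probe])
    m=np.zeros(im.shape[:2],np.uint8)
    sub=im[r,q].astype(int);hs=hsv[r,q]
    m[r,q]=((hs[...,1]>120)&(hs[...,0]>15)&(hs[...,0]<35)&(sub[...,2]<247)).astype(np.uint8)*255
    m=cv2.morphologyEx(m,cv2.MORPH_OPEN,np.ones((3,3)))
    k=max(cv2.findContours(m,0,2)[0],key=cv2.contourArea);R=cv2.minAreaRect(k);print(n,R)
    cs.append(c);ce.append(R[0])
    bp=cv2.boxPoints(R);i=0
    L=[(bp[a]+bp[(a+1)%4])/2 for a in range(4)];L.sort(key=lambda p:p[0]);ends.append((L[0],L[3]))
    w=np.zeros_like(m);w[r,q]=((hs[...,1]<40)&(hs[...,2]>200)).astype(np.uint8)*255
    k=max(cv2.findContours(w,0,2)[0],key=cv2.contourArea);R=cv2.minAreaRect(k);print('shank',R)
    bp=cv2.boxPoints(R);bp=bp[np.argsort(bp[:,1])];tips.append((bp[2:].mean(0),bp[:2].mean(0)))
H,e=tri(cs,ce);print('head',H,e)
E=[tri(cs,[x[i] for x in ends]) for i in(0,1)];print('ends',E, np.linalg.norm(E[0][0]-E[1][0]))
T=[tri(cs,[x[i] for x in tips]) for i in(0,1)];print('tip top, shank under bar',T)
v=E[1][0]-E[0][0];print('bar yaw',np.degrees(np.arctan2(v[1],v[0])))
v=T[1][0]-T[0][0];print('heading',np.degrees(np.arctan2(v[1],v[0])),np.degrees(np.arctan2(v[2],np.hypot(*v[:2]))))
```

```text
[(array([ 27, 255, 251], dtype=uint8), array([  0, 228, 251], dtype=uint8)), (array([ 28, 255, 251], dtype=uint8), array([  0, 232, 251], dtype=uint8))]
w1 ((325.44696044921875, 85.24801635742188), (3.2446646690368652, 64.7387924194336), 78.11134338378906)
shank ((334.51348876953125, 139.58108520507812), (78.91151428222656, 12.987520217895508), 80.53767395019531)
[(array([ 28, 255, 252], dtype=uint8), array([  0, 231, 252], dtype=uint8)), (array([135,   3, 179], dtype=uint8), array([179, 177, 178], dtype=uint8))]
w2 ((380.76416015625, 124.84407043457031), (4.839032173156738, 71.78563690185547), 78.46537780761719)
shank ((386.77679443359375, 177.93246459960938), (75.71427154541016, 13.427590370178223), 85.03025817871094)
head [ 0.5914 -0.2446  0.0815] [np.float64(0.2), np.float64(0.2)]
ends [(array([ 0.5988, -0.2018,  0.0745]), [np.float64(1.1), np.float64(1.1)]), (array([ 0.5843, -0.2856,  0.0883]), [np.float64(0.5), np.float64(0.5)])] 0.08619540627367223
tip top, shank under bar [(array([ 0.4628, -0.2221,  0.0513]), [np.float64(0.4), np.float64(0.4)]), (array([ 0.5723, -0.2413,  0.0838]), [np.float64(0.1), np.float64(0.1)])]
bar yaw -99.80256489228317
heading -9.922652297299 16.30577849177436
```

```bash
python3 -m creep '{"fingers":[-1,-1,-1,-1,-1,-1,-1,-1],"travel":[[0.46,-1.57,-2.8],[0.46,-1.57,-2.8],[0.46,-1.57,-2.8],[0.46,-1.57,-2.8],[0.46,-1.57,-2.8],[0.46,-1.57,-2.8],[0,0,0],[0,0,0]],"roll":[2,2,2,2,2,1,0,0]}'
python3 - <<'E'
from h import *
im=bot.snapshot("wrist");np.savez('w3.npz',im=im,**cam('wrist'))
cv2.imwrite('pics/w3.png',im);print(bot.observe()['tcp_pos'])
E
```

```text
time: 2.37
tcp_pos: [0.5808, -0.2462, 0.1328]
tcp_rot: [-180.0, 0.1, -10.1]
ft_force: [0.5, 0.0, 1.1]
grip_width: 0.0938
gripper_force: 0.0
[ 0.58160535 -0.24574339  0.13463312]
```

View pics/w3.png

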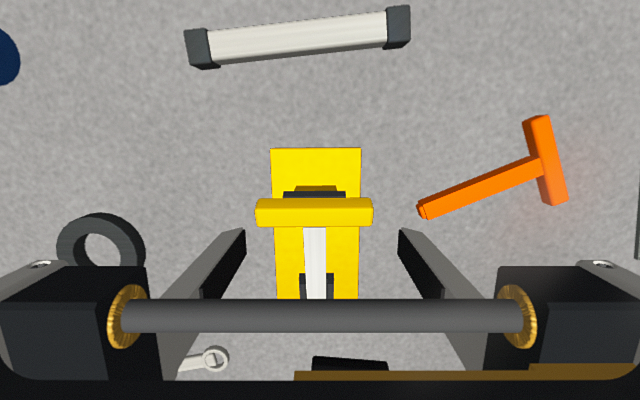

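The bar spans columns 255–373 near row 212, and the open finger tips are at columns 245 and 399. I'll measure the bar ends exactly and express them relative to the tool.

Run:
```python
from h import *
np.set_printoptions(precision=4,suppress=True)
z=np.load('w3.npz');im=z['im'];c={k:z[k] for k in z.files if k!='im'}
hsv=cv2.cvtColor(im,cv2.COLOR_BGR2HSV);m=(hsv[...,1]>150)&(hsv[...,0]>18)&(hsv[...,0]<35)
rows=[]
for y in range(194,232):
    x=np.where(m[y,230:395])[0]+230
    if len(x): rows.append((y,x.min(),x.max()))
print(rows[::3])
g=[r for r in rows if r[2]-r[1]>112]
uL=np.median([r[1] for r in g])-.5;uR=np.median([r[2] for r in g])+.5;v=np.mean([r[0] for r in g]);print(uL,uR,v,len(g))
o=bot.observe();Rt=Ro.from_euler('xyz',o['tcp_rot'],degrees=True).as_matrix()
for zz in (.078,.081,.085):
    P=plane(c,[(uL,v),(uR,v)],zz);print(zz,P,np.linalg.norm(P[0]-P[1]),P.mean(0),'tool',(P.mean(0)-o['tcp_pos'])@Rt)
# edges slope
l=[r for r in g]
```

```text
[(194, np.int64(272), np.int64(359)), (197, np.int64(272), np.int64(360)), (200, np.int64(258), np.int64(370)), (203, np.int64(257), np.int64(371)), (206, np.int64(256), np.int64(372)), (209, np.int64(255), np.int64(373)), (212, np.int64(255), np.int64(373)), (215, np.int64(255), np.int64(372)), (218, np.int64(256), np.int64(372)), (221, np.int64(256), np.int64(372)), (224, np.int64(257), np.int64(371)), (227, np.int64(274), np.int64(359)), (230, np.int64(274), np.int64(359))]
255.5 372.5 213.0 25
0.078 [[ 0.5914 -0.195   0.078 ]
 [ 0.5753 -0.2867  0.078 ]] 0.09304550609312483 [ 0.5833 -0.2409  0.078 ] tool [ 0.0008 -0.0051  0.0566]
0.081 [[ 0.5922 -0.1959  0.081 ]
 [ 0.5762 -0.2863  0.081 ]] 0.09186231356104431 [ 0.5842 -0.2411  0.081 ] tool [ 0.0017 -0.0051  0.0536]
0.085 [[ 0.5932 -0.1969  0.085 ]
 [ 0.5775 -0.2858  0.085 ]] 0.09028472351827026 [ 0.5853 -0.2414  0.085 ] tool [ 0.0029 -0.0049  0.0496]
```

```bash
python3 -m creep '{"fingers":[-1,-1,-1,-1],"travel":[[0.26,0.45,-0.6],[0,0,-1.1],[0,0,0],[0,0,0]],"roll":[0.2,0,0,0]}'
cat > bar.py <<'E'
from h import *
np.set_printoptions(precision=4,suppress=True)
im=bot.snapshot("wrist");c=cam('wrist');o=bot.observe();cv2.imwrite('pics/last.png',im)
hsv=cv2.cvtColor(im,cv2.COLOR_BGR2HSV);m=(hsv[...,1]>150)&(hsv[...,0]>18)&(hsv[...,0]<35)
g=[]
for y in range(190,290):
    x=np.where(m[y,230:415])[0]+230
    if len(x) and x.max()-x.min()>112: g.append((y,x.min(),x.max()))
g=np.array(g);print(len(g),g[0],g[-1])
uL=np.median(g[:,1])-.5;uR=np.median(g[:,2])+.5;v=g[:,0].mean();print(uL,uR,v)
Rt=Ro.from_euler('xyz',o['tcp_rot'],degrees=True).as_matrix()
for zz in (.081,.085,.089):
    P=plane(c,[(uL,v),(uR,v)],zz);print(zz,np.linalg.norm(P[0]-P[1]),P.mean(0),'tool',(P.mean(0)-o['tcp_pos'])@Rt)
d=P[0]-P[1];print('bar yaw',np.degrees(np.arctan2(d[1],d[0])),o['tcp_rot'],o['tcp_pos'])
E
python3 bar.py
```

```text
time: 2.75
tcp_pos: [0.5845, -0.2398, 0.1163]
tcp_rot: [-180.0, 0.0, -9.7]
ft_force: [0.9, -0.1, 0.4]
grip_width: 0.0938
gripper_force: 0.0
32 [207 265 382] [270 235 366]
260.5 385.5 223.5
0.081 0.0913774421952902 [ 0.5834 -0.2418  0.081 ] tool [-0.001   0.002   0.0357]
0.085 0.08967696245866387 [ 0.5847 -0.242   0.085 ] tool [0.0003 0.002  0.0317]
0.089 0.08797648272203758 [ 0.586  -0.2422  0.089 ] tool [0.0016 0.002  0.0277]
bar yaw 80.31729419724913 [179.998   -0.0055  -9.7289] [ 0.5847 -0.24    0.1167]
```

Run:
```python
import cv2,numpy as np
im=cv2.imread('pics/last.png');g=im.max(2).astype(int)
for y in (232,236,240,246,252): print(y,'L',g[y,222:256:1].tolist(),'\n    R',g[y,388:424].tolist())
```

```text
232 L [111, 108, 104, 103, 102, 104, 103, 107, 108, 106, 106, 108, 105, 109, 105, 108, 104, 96, 74, 28, 14, 9, 17, 93, 167, 169, 161, 166, 171, 171, 167, 167, 164, 168] 
    R [169, 172, 175, 172, 171, 171, 171, 173, 174, 171, 127, 28, 8, 10, 22, 59, 102, 103, 106, 110, 106, 107, 107, 105, 107, 105, 106, 105, 101, 103, 105, 107, 107, 110, 136, 158]
236 L [107, 105, 108, 105, 107, 105, 106, 108, 106, 106, 108, 107, 105, 102, 95, 73, 27, 11, 18, 12, 15, 10, 15, 85, 161, 161, 159, 160, 165, 170, 170, 169, 169, 167] 
    R [164, 169, 168, 170, 174, 174, 174, 171, 176, 177, 61, 9, 10, 15, 18, 13, 15, 20, 58, 97, 103, 109, 106, 108, 108, 106, 106, 110, 106, 104, 104, 104, 107, 107, 105, 105]
240 L [106, 106, 107, 107, 108, 106, 105, 107, 109, 109, 103, 95, 73, 23, 15, 15, 17, 11, 17, 14, 16, 8, 6, 39, 170, 169, 159, 158, 158, 159, 162, 168, 171, 169] 
    R [163, 165, 173, 170, 172, 167, 168, 171, 174, 179, 42, 4, 12, 18, 19, 16, 18, 20, 17, 12, 23, 60, 97, 105, 107, 106, 108, 106, 107, 104, 108, 104, 106, 106, 107, 109]
246 L [107, 107, 106, 108, 108, 104, 95, 91, 43, 19, 13, 17, 15, 17, 14, 16, 18, 17, 17, 17, 15, 13, 10, 24, 134, 176, 172, 168, 167, 163, 165, 164, 168, 163] 
    R [172, 172, 172, 172, 170, 166, 168, 173, 176, 132, 30, 8, 18, 16, 17, 15, 17, 18, 16, 19, 18, 13, 18, 14, 14, 47, 97, 101, 108, 107, 105, 106, 106, 105, 105, 107]
252 L [108, 101, 94, 76, 29, 15, 15, 14, 13, 17, 18, 15, 14, 12, 15, 16, 17, 13, 19, 14, 16, 14, 13, 6, 56, 164, 168, 162, 165, 162, 159, 160, 160, 164] 
    R [166, 167, 168, 165, 161, 163, 164, 169, 173, 55, 9, 14, 14, 15, 16, 18, 17, 17, 15, 19, 16, 17, 17, 17, 17, 18, 14, 15, 13, 19, 57, 100, 105, 108, 106, 105]
```

```bash
python3 -m creep '{"fingers":[-1,-1,-1,-1,-1],"travel":[[-0.1,-0.1,-0.8],[0,0,-0.8],[0,0,-0.8],[0,0,-0.8],[0,0,0]],"roll":[0,0,0,0,0]}'; python3 bar.py
```

```text
time: 3.22
tcp_pos: [0.5828, -0.241, 0.082]
tcp_rot: [-180.0, 0.2, -9.8]
ft_force: [-0.9, 0.1, -0.8]
grip_width: 0.0939
gripper_force: 0.0
37 [219 252 390] [255 252 371]
247.5 394.5 237.0
0.081 0.09172729571611118 [ 0.5843 -0.2419  0.081 ] tool [0.0012 0.0006 0.0021]
0.085 0.089702916473392 [ 0.5858 -0.2422  0.085 ] tool [ 0.0027  0.0006 -0.0019]
0.089 0.08767853723067293 [ 0.5873 -0.2425  0.089 ] tool [ 0.0042  0.0006 -0.0059]
bar yaw 80.3030079249055 [-179.9664    0.1129   -9.76  ] [ 0.5832 -0.2411  0.0831]
```

```bash
python3 -m creep '{"fingers":[-1,-1,-1,-1,0.2,0.2,0.2,0.2,0.2],"travel":[[0.1,0,-0.7],[0,0,-0.7],[0,0,-0.7],[0,0,0],[0,0,0],[0,0,0],[0,0,0],[0,0,0],[0,0,0]],"roll":[0,0,0,0,0,0,0,0,0]}' 4
python3 -m creep '{"fingers":[0.2,0.2,0.2,0.2,0.2,0.2],"travel":[[0,0,0.5],[0,0,0.7],[0,0,0.7],[0,0,0.7],[0,0,0],[0,0,0]],"roll":[0,0,0,0,0,0]}' 4
```

```text
time: 4.02
tcp_pos: [0.5847, -0.2414, 0.0636]
tcp_rot: [180.0, -0.0, -9.8]
ft_force: [-0.2, -0.5, -1.5]
grip_width: 0.0899
gripper_force: 4.0
time: 4.52
tcp_pos: [0.585, -0.2415, 0.0903]
tcp_rot: [180.0, -0.1, -9.8]
ft_force: [0.7, -0.3, -1.4]
grip_width: 0.0898
gripper_force: 4.0
```

```bash
python3 -m creep '{"fingers":[0.2,0.2,0.2,0.2,0.2,0.2,0.2,0.2,0.2,0.2],"travel":[[-0.5,0,2],[-1,0.2,3],[-1,0.2,3],[-1,0.2,3],[-1,0.2,3],[-1,0.2,3],[-0.5,0.2,2.5],[0,0,1],[0,0,0],[0,0,0]],"roll":[0,0,0,0,0,0,0,0,0,0]}' 3
python3 - <<'E'
from h import *
w=bot.snapshot('wrist');s=bot.snapshot('scene');d=bot.snapshot('side')
c=cam('scene');p=proj(c,bot.observe()['tcp_pos'])[0].astype(int);print(p)
q=proj(cam('side'),bot.observe()['tcp_pos'])[0].astype(int);print(q)
S=cv2.resize(s[p[1]-50:p[1]+75,p[0]-62:p[0]+63],(400,400));D=cv2.resize(d[q[1]-50:q[1]+75,q[0]-62:q[0]+63],(400,400))
cv2.imwrite('pics/lift.png',np.hstack([S,D]));cv2.imwrite('pics/liftw.png',w)
E
```

```text
time: 5.35
tcp_pos: [0.5248, -0.2294, 0.293]
tcp_rot: [-180.0, 0.1, -9.8]
ft_force: [0.1, -0.3, -2.6]
grip_width: 0.0898
gripper_force: 3.0
[278 150]
[345 155]
```

View pics/lift.png

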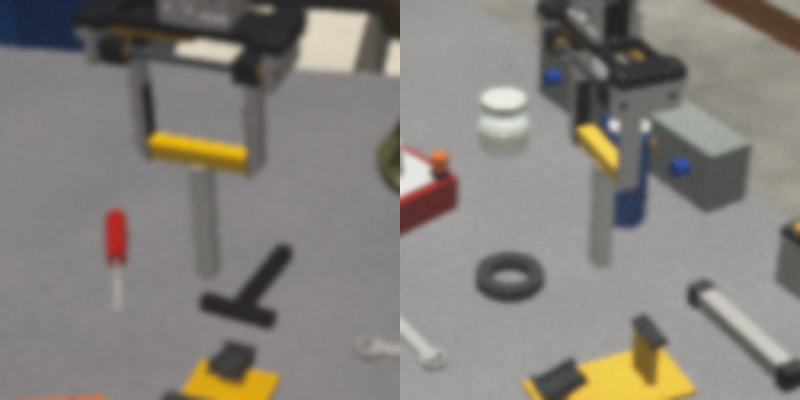

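The key hangs vertically from the gripper (scene crop: shank from (203,165) to (207,275)). Next I'll go look at the lock.

```bash
python3 -m creep '{"fingers":[0.2,0.2,0.2,0.2,0.2,0.2,0.2,0.2,0.2,0.2,0.2,0.2,0.2,0.2,0.2,0.2,0.2,0.2,0.2],"travel":[[-0.2,0.8,0.5],[-0.5,1.7,0.5],[-0.7,2.6,0.5],[-0.7,2.8,0.5],[-0.7,2.8,0.3],[-0.7,2.8,0.2],[-0.7,2.8,0],[-0.7,2.8,0],[-0.7,2.8,0],[-0.7,2.8,0],[-0.7,2.8,0],[-0.7,2.8,0],[-0.7,2.8,0],[-0.7,2.8,0],[-0.7,2.8,0],[-0.7,2.2,0],[-0.5,1.3,0],[0,0.5,0],[0,0,0]],"roll":[0,0,0,0,0,0,0,0,0,0,0,0,0,0,0,0,0,0,0]}' 4
python3 - <<'E'
from h import *
im=bot.snapshot("wrist");np.savez('l1.npz',im=im,**cam('wrist'));cv2.imwrite('pics/l1.png',im)
E
```

```text
time: 7.08
tcp_pos: [0.4143, 0.1984, 0.3192]
tcp_rot: [180.0, 0.0, -9.7]
ft_force: [0.6, -0.6, -2.4]
grip_width: 0.0898
gripper_force: 4.0
```

View pics/l1.png

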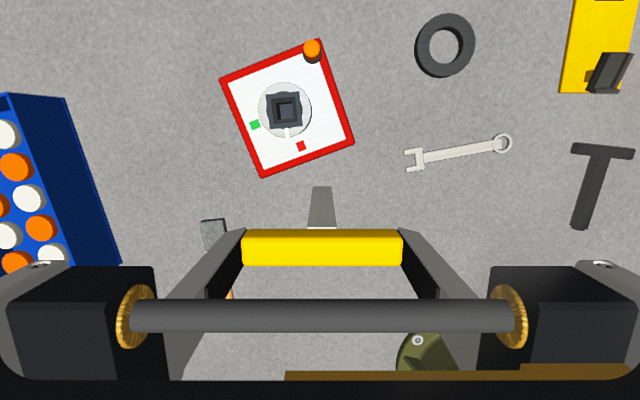

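The lock view shows the cylinder at (286,110), a dark bevelled square hole, the pointer at (287,133), red mark (301,146), green mark (255,124) and the orange lamp (312,48). The held key's tip is at (322,187). I'll take a second view to triangulate.

```bash
python3 -m creep '{"fingers":[0.2,0.2,0.2,0.2,0.2,0.2],"travel":[[0.4,1.2,0],[0.6,2,0],[0.6,2,0],[0.4,1.2,0],[0,0,0],[0,0,0]],"roll":[0,0,0,0,0,0]}' 4
cat > lock.py <<'E'
from h import *
np.set_printoptions(precision=4,suppress=True)
def sq(im,roi):
    x,y,w,h=roi;g=im[y:y+h,x:x+w].max(2)
    g=cv2.resize(g,None,fx=4,fy=4,interpolation=cv2.INTER_CUBIC)
    m=cv2.morphologyEx((g<135).astype(np.uint8)*255,cv2.MORPH_OPEN,np.ones((5,5)))
    ks=[k for k in cv2.findContours(m,0,2)[0] if cv2.contourArea(k)>16*200]
    k=min(ks,key=lambda k:np.hypot(*(np.array(cv2.minAreaRect(k)[0])-[2*w,2*h])))
    R=cv2.minAreaRect(k);b=(cv2.boxPoints(R)+.5)/4-.5+[x,y];return b,R,cv2.contourArea(k)/16
def mark(im,lo,hi,roi):
    x,y,w,h=roi;m=cv2.inRange(cv2.cvtColor(im[y:y+h,x:x+w],cv2.COLOR_BGR2HSV),lo,hi)
    n,_,s,c=cv2.connectedComponentsWithStats(m);return [(s[i,4],c[i]+[x,y]) for i in range(1,n) if 20<s[i,4]<200]
E
python3 - <<'E'
from lock import *
im=bot.snapshot("wrist");np.savez('l2.npz',im=im,**cam('wrist'));cv2.imwrite('pics/l2.png',im)
cs=[];B=[]
for n in('l1','l2'):
    z=np.load(n+'.npz');im=z['im'];c={k:z[k] for k in z.files if k!='im'};cs.append(c)
    u=(286,110) if n=='l1' else proj(c,X0)[0].astype(int)
    roi=(u[0]-30,u[1]-30,60,60)
    b,R,a=sq(im,roi);print(n,u,b.ravel(),np.array(R[1])/4,a);B.append(b)
    big=(u[0]-60,u[1]-70,120,150)
    print('green',mark(im,(50,100,80),(80,255,255),big),'red',mark(im,(0,150,80),(8,255,255),big))
    if n=='l1': X0=plane(c,[u],.096)[0];print(X0)
b2=B[1];
for i in range(4): print(tri(cs,[B[0][i],min(b2,key=lambda p:np.hypot(*(p-b2.mean(0)-B[0][i]+B[0].mean(0))))]))
print('centre',tri(cs,[B[0].mean(0),b2.mean(0)]))
E
```

```text
time: 7.63
tcp_pos: [0.435, 0.2615, 0.3189]
tcp_rot: [180.0, 0.0, -9.8]
ft_force: [-0.2, 0.2, -2.4]
grip_width: 0.09
gripper_force: 4.0
l1 (286, 110) [265.4574  91.6815 301.069   90.4744 302.3236 127.4827 266.712  128.6898] [37.0296 35.6321] 1166.4375
green [(np.int32(80), array([254.3875, 124.15  ]))] red [(np.int32(69), array([300.5942, 145.6957]))]
[0.5068 0.2262 0.096 ]
l2 [338 117] [317.9637  99.9546 353.0667  99.1915 353.8552 135.4624 318.7522 136.2255] [36.2795 35.1113] 1136.90625
green [(np.int32(75), array([301.16  , 131.3733]))] red [(np.int32(70), array([346.5, 152.5]))]
(array([0.5328, 0.2479, 0.0898]), [np.float64(0.3), np.float64(0.3)])
(array([0.5266, 0.2039, 0.0878]), [np.float64(0.6), np.float64(0.6)])
(array([0.4821, 0.2101, 0.0945]), [np.float64(0.3), np.float64(0.3)])
(array([0.4885, 0.2546, 0.0967]), [np.float64(0.0), np.float64(0.0)])
centre (array([0.5076, 0.2292, 0.0921]), [np.float64(0.3), np.float64(0.3)])
```

Run:
```python
import cv2,numpy as np
a=cv2.imread('pics/l1.png');b=cv2.imread('pics/l2.png')
A=cv2.resize(a[60:200,220:360],(400,400));
m=cv2.inRange(cv2.cvtColor(b[:220],cv2.COLOR_BGR2HSV),(50,100,80),(80,255,255));ys,xs=np.where(m);g=(int(np.median(xs)),int(np.median(ys)));print(g)
B=cv2.resize(b[max(0,g[1]-70):g[1]+70,g[0]-40:g[0]+100],(400,400))
cv2.imwrite('pics/ll.png',np.hstack([A,B]))
```

```text
(301, 131)
```

View pics/ll.png

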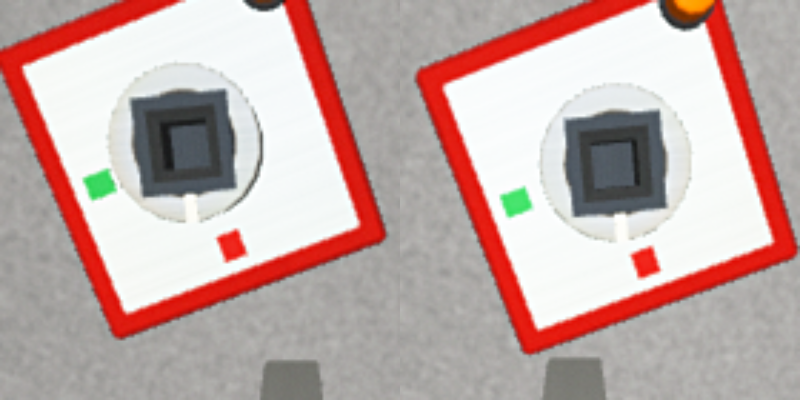

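Run:
```python
from lock import *
cs=[];D={}
for n,u in(('l1',(286,110)),('l2',(338,117))):
    z=np.load(n+'.npz');im=z['im'];c={k:z[k] for k in z.files if k!='im'};cs.append(c)
    b,R,a=sq(im,(u[0]-30,u[1]-30,60,60));big=(u[0]-60,u[1]-70,120,150)
    gr=mark(im,(50,100,80),(80,255,255),big)[0][1];rd=mark(im,(0,150,80),(8,255,255),big)[0][1]
    hsv=cv2.cvtColor(im,cv2.COLOR_BGR2HSV);m=np.zeros(im.shape[:2],np.uint8)
    x0,y0=u[0]-90,0;m[y0:210,x0:u[0]+100]=cv2.inRange(hsv[y0:210,x0:u[0]+100],(0,150,80),(8,255,255))
    m=cv2.inRange(m,1,255)
    k=max(cv2.findContours(m,0,2)[0],key=cv2.contourArea);RB=cv2.minAreaRect(k)
    P=plane(c,b,.096);e=P[1]-P[0];print(n,'sq yaw mod90',np.degrees(np.arctan2(e[1],e[0]))%90,np.linalg.norm(e), 'e2',np.degrees(np.arctan2(*(P[2]-P[1])[1::-1]))%90,P.mean(0))
    pb=plane(c,cv2.boxPoints(RB),.045);e=pb[1]-pb[0];print('box',RB,np.degrees(np.arctan2(e[1],e[0]))%90,np.linalg.norm(e),pb.mean(0))
    # inner dark hole
    x,y=u[0]-30,u[1]-30;g=cv2.resize(im[y:y+60,x:x+60].max(2),None,fx=4,fy=4,interpolation=cv2.INTER_CUBIC)
    mm=cv2.morphologyEx((g<72).astype(np.uint8)*255,cv2.MORPH_CLOSE,np.ones((9,9)));k=max(cv2.findContours(mm,0,2)[0],key=cv2.contourArea);r=cv2.minAreaRect(k);print('inner',np.array(r[0])/4+[x,y],np.array(r[1])/4,r[2]);print(g[120,60:200:4].tolist())
    D.setdefault('inner',[]).append(np.array(r[0])/4+[x,y])
    for a_,v in(('g',gr),('r',rd),('c',b.mean(0))):D.setdefault(a_,[]).append(v)
T={k:tri(cs,v) for k,v in D.items()};print(T)
c=T['c'][0]
for k in 'rg':
    v=T[k][0]-c;print(k,np.degrees(np.arctan2(v[1],v[0])),np.linalg.norm(v[:2]))
o=bot.observe()
```

```text
l1 sq yaw mod90 82.13859620509528 0.043980863467427855 e2 81.45387061053177 [0.5074 0.2287 0.096 ]
box ((288.07989501953125, 109.00770568847656), (111.78607177734375, 109.5604019165039), 68.96248626708984) 9.576556507543842 0.14902718898681572 [0.5075 0.2288 0.045 ]
inner [284.1003 110.1408] [25.1898 24.3261] 83.9909896850586
[99, 73, 57, 60, 63, 55, 35, 27, 22, 72, 100, 96, 95, 95, 95, 94, 93, 92, 93, 92, 93, 97, 75, 58, 57, 69, 92, 99, 98, 97, 60, 114, 213, 237, 231]
l2 sq yaw mod90 81.43638570830099 0.04354558835258297 e2 82.97621311581858 [0.507  0.2295 0.096 ]
box ((335.88336181640625, 116.12866973876953), (109.40699768066406, 109.45877075195312), 68.74949645996094) 10.076807484718145 0.14805211959922407 [0.5068 0.2272 0.045 ]
inner [336.5758 118.1586] [24.7478 24.0531] 84.68545532226562
[105, 84, 64, 62, 63, 81, 95, 97, 99, 103, 100, 100, 99, 97, 97, 95, 96, 98, 104, 79, 33, 37, 61, 68, 62, 71, 97, 101, 101, 100, 81, 134, 224, 245, 234]
{'inner': (array([0.5068, 0.2286, 0.0956]), [np.float64(0.2), np.float64(0.2)]), 'g': (array([0.4979, 0.2787, 0.0497]), [np.float64(0.3), np.float64(0.3)]), 'r': (array([0.4576, 0.2199, 0.0504]), [np.float64(0.2), np.float64(0.2)]), 'c': (array([0.5076, 0.2292, 0.0921]), [np.float64(0.3), np.float64(0.3)])}
r -169.494921663682 0.050893438998900815
g 101.1529072279277 0.05045941718133669
```

```bash
cat > tip.py <<'E'
from h import *
np.set_printoptions(precision=4,suppress=True)
def tip(im,c,o,bg=130):
    # rows upward from 215 until shank vanishes
    g=im.max(2).astype(int);out=[]
    for y in range(225,150,-1):
        x=np.where(g[y,295:350]<bg)[0]+295
        out.append((y,x.min() if len(x) else 0,x.max() if len(x) else 0,len(x)))
    return out
if __name__=='__main__':
    im=bot.snapshot('wrist');c=cam('wrist');o=bot.observe();t=tip(im,c,o)
    print(t[::4])
    k=[r for r in t if r[3]>=15];v=k[-1][0]-.5;u=np.mean([(r[1]+r[2])/2 for r in k[-6:]])
    Rt=Ro.from_euler('xyz',o['tcp_rot'],degrees=True).as_matrix();z=o['tcp_pos'][2]+.0188-.131
    P=plane(c,[(u,v)],z)[0];print(u,v,P,'tool',(P-o['tcp_pos'])@Rt)
E
python3 tip.py
```

```text
[(225, np.int64(308), np.int64(335), 28), (221, np.int64(308), np.int64(335), 28), (217, np.int64(309), np.int64(334), 24), (213, np.int64(309), np.int64(334), 26), (209, np.int64(310), np.int64(333), 21), (205, np.int64(311), np.int64(332), 22), (201, np.int64(311), np.int64(332), 22), (197, np.int64(312), np.int64(331), 20), (193, np.int64(312), np.int64(331), 20), (189, np.int64(312), np.int64(330), 19), (185, 0, 0, 0), (181, np.int64(302), np.int64(317), 2), (177, np.int64(328), np.int64(328), 1), (173, 0, 0, 0), (169, 0, 0, 0), (165, 0, 0, 0), (161, 0, 0, 0), (157, 0, 0, 0), (153, 0, 0, 0)]
321.4166666666667 186.5 [0.4456 0.2583 0.2072] tool [0.0111 0.0007 0.1122]
```

```bash
python3 -m creep '{"fingers":[0.2,0.2,0.2,0.2,0.2,0.2,0.2,0.2,0.2,0.2,0.2,0.2,0.2,0.2,0.2,0.2,0.2],"travel":[[0.3,-0.1,0],[0.5,-0.25,-0.3],[0.6,-0.3,-0.4],[0.6,-0.3,-0.4],[0.6,-0.3,-0.4],[0.6,-0.3,-0.4],[0.6,-0.3,-0.4],[0.6,-0.3,-0.4],[0.6,-0.3,-0.4],[0.6,-0.3,-0.4],[0.6,-0.3,-0.4],[0.5,-0.25,-0.4],[0.3,-0.2,-0.4],[0.1,-0.1,-0.1],[0,0,0],[0,0,0],[0,0,0]],"roll":[4,7,7,7,7,7,7,7,7,7,7,7,7,5,2.3,0,0]}' 4
python3 - <<'E'
from h import *
im=bot.snapshot("wrist");cv2.imwrite('pics/h.png',im);print(bot.observe()['tcp_pos'],bot.observe()['tcp_rot'])
E
python3 tip.py
```

```text
time: 9.15
tcp_pos: [0.5057, 0.225, 0.2717]
tcp_rot: [180.0, -0.0, 85.4]
ft_force: [0.7, -0.4, -2.2]
grip_width: 0.0898
gripper_force: 4.0
[0.50570816 0.22517598 0.27173164] [ 1.79976952e+02 -7.71219846e-03  8.54049082e+01]
[(225, np.int64(308), np.int64(345), 29), (221, np.int64(308), np.int64(335), 28), (217, np.int64(309), np.int64(334), 26), (213, np.int64(310), np.int64(333), 24), (209, np.int64(310), np.int64(333), 24), (205, np.int64(311), np.int64(332), 22), (201, np.int64(311), np.int64(332), 22), (197, np.int64(306), np.int64(341), 36), (193, np.int64(306), np.int64(340), 35), (189, np.int64(306), np.int64(341), 36), (185, np.int64(305), np.int64(342), 38), (181, np.int64(306), np.int64(342), 37), (177, np.int64(305), np.int64(342), 38), (173, np.int64(306), np.int64(341), 36), (169, np.int64(306), np.int64(341), 36), (165, np.int64(306), np.int64(341), 36), (161, np.int64(344), np.int64(344), 1), (157, np.int64(306), np.int64(340), 4), (153, np.int64(311), np.int64(335), 14)]
323.4166666666667 150.5 [0.5101 0.2708 0.1595] tool [0.0457 0.0007 0.1122]
```

View pics/h.png

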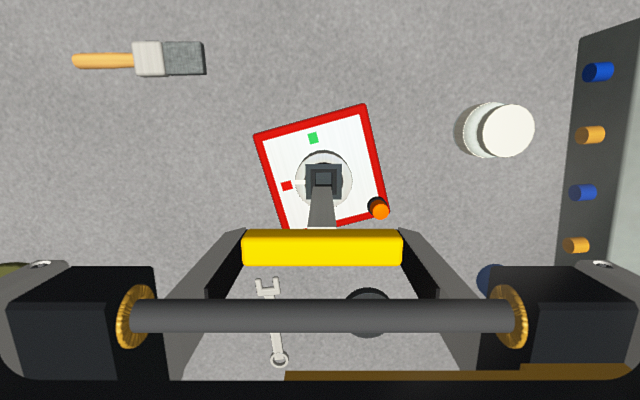

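Hovering over the hole, the collar spans columns 306–341 (mid 323.5) against the key tip at 321.5, and its sides look parallel to the key at yaw 85. I'll shift +1.5 mm in x and lower into the mouth.

```bash
python3 -m creep '{"fingers":[0.2,0.2,0.2,0.2,0.2,0.2,0.2,0.2,0.2,0.2],"travel":[[0.15,0.05,-0.6],[0,0,-1],[0,0,-1],[0,0,-1],[0,0,-1],[0,0,-0.8],[0,0,-0.6],[0,0,-0.6],[0,0,0],[0,0,0]],"roll":[-0.5,0,0,0,0,0,0,0,0,0]}' 4
python3 -m creep '{"fingers":[0.2,0.2,0.2,0.2,0.2],"travel":[[0,0,-0.4],[0,0,-0.4],[0,0,-0.4],[0,0,0],[0,0,0]],"roll":[0,0,0,0,0]}' 4
```

```text
time: 10.08
tcp_pos: [0.5072, 0.2261, 0.2054]
tcp_rot: [-180.0, 0.0, 85.0]
ft_force: [0.4, 0.8, -2.3]
grip_width: 0.09
gripper_force: 4.0
time: 10.5
tcp_pos: [0.5071, 0.2261, 0.1932]
tcp_rot: [-180.0, 0.0, 85.0]
ft_force: [-0.8, -1.1, -2.1]
grip_width: 0.0898
gripper_force: 4.0
```

```bash
python3 -m creep '{"fingers":[0.2,0.2,0.2,0.2,0.2,0.2,0.2],"travel":[[0,0,-0.5],[0,0,-0.5],[0,0,-0.5],[0,0,-0.4],[0,0,-0.3],[0,0,0],[0,0,0]],"roll":[0,0,0,0,0,0,0]}' 6
python3 -m creep '{"fingers":[0.2,0.2,0.2,0.2,0.2,0.2,0.2],"travel":[[0,0,-0.2],[0,0,-0.2],[0,0,-0.2],[0,0,-0.2],[0,0,-0.2],[0,0,0],[0,0,0]],"roll":[0,0,0,0,0,0,0]}' 8
```

```text
time: 11.08
tcp_pos: [0.5075, 0.2262, 0.1716]
tcp_rot: [180.0, -0.0, 85.0]
ft_force: [1.1, -0.5, -0.3]
grip_width: 0.0901
gripper_force: 6.0
time: 11.67
tcp_pos: [0.5078, 0.2264, 0.1626]
tcp_rot: [179.9, -0.1, 85.0]
ft_force: [0.7, -0.5, 8.8]
grip_width: 0.0897
gripper_force: 8.0
```

The upward force only appears at TCP z ≈ 0.169, so the key is on the floor of the hole and the pads then slide. It is home. Now I'll turn it clockwise.

```bash
python3 -m creep '{"fingers":[0.2,0.2,0.2,0.2,0.2,0.2,0.2,0.2,0.2,0.2,0.2,0.2,0.2,0.2,0.2,0.2,0.2],"travel":[[0,0.05,0.1],[0,0.05,0],[0,0,0],[0,0,0],[0,0,0],[0,0,0],[0,0,0],[0,0,0],[0,0,0],[0,0,0],[0,0,0],[0,0,0],[0,0,0],[0,0,0],[0,0,0],[0,0,0],[0,0,0]],"roll":[0,0,-3,-5,-6,-6,-6,-6,-6,-6,-6,-6,-5,-5,-4,0,0]}' 15
python3 -c "
from station import bot
o=bot.observe();print(o['ft_torque'],o['ft_force'],o['joint_pos'])"
```

```text
time: 13.08
tcp_pos: [0.5067, 0.2283, 0.1627]
tcp_rot: [-179.9, 0.0, 15.0]
ft_force: [-2.9, 6.3, 4.9]
grip_width: 0.0899
gripper_force: 15.0
[ 1.77722288e+00  9.23592324e-01 -1.07196568e-04] [-2.93583507  6.31594146  4.90349254] [20.41413743 20.06701781 89.20272361  0.14724491 70.7235362  95.33520346]
```

```bash
python3 -m creep '{"fingers":[0.2,0.2,0.2,0.2,0.2,0.2],"travel":[[0,0,0],[0,0,0],[0,0,0],[0,0,0],[0,0,0],[0,0,0]],"roll":[-2,-2,-2,-2,0,0]}' 15
python3 - <<'E'
from h import *
o=bot.observe();print(o['ft_torque'],o['tcp_pos'],o['tcp_rot'])
im=bot.snapshot('wrist');s=bot.snapshot('scene');p=proj(cam('scene'),[.507,.229,.1])[0].astype(int)
cv2.imwrite('pics/f.png',np.hstack([cv2.resize(im[100:300,190:450],(400,308)),cv2.resize(s[p[1]-40:p[1]+37,p[0]-50:p[0]+50],(400,308))]))
E
```

```text
time: 13.58
tcp_pos: [0.5067, 0.2285, 0.1627]
tcp_rot: [-179.8, 0.0, 7.0]
ft_force: [-3.3, 7.7, 5.0]
grip_width: 0.0899
gripper_force: 15.0
[2.14971907 0.69593032 0.02985815] [0.50674501 0.22847128 0.16273197] [-1.79844896e+02  1.16478325e-02  7.04578751e+00]
```

View pics/f.png

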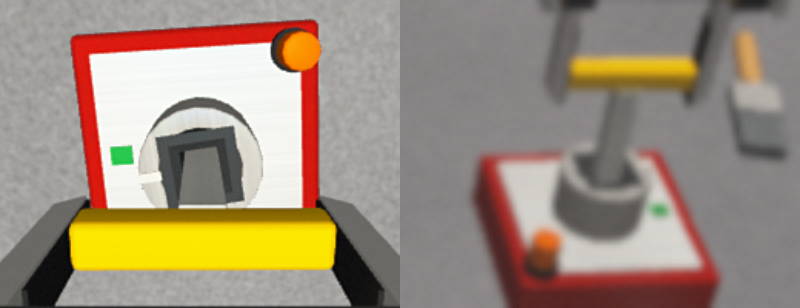

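The pointer (crop (150,180)) is about 5–10° short of the green mark (122,155), so I'll turn further.

```bash
python3 -m creep '{"fingers":[0.2,0.2,0.2,0.2,0.2,0.2,0.2],"travel":[[-0.05,0.1,0],[0,0,0],[0,0,0],[0,0,0],[0,0,0],[0,0,0],[0,0,0]],"roll":[-2,-2,-2,-2,0,0,0]}' 20
cat > ang.py <<'E'
from h import *
o=bot.observe();print(o['ft_torque'],o['tcp_pos'],o['tcp_rot'])
im=bot.snapshot('wrist');c=cam('wrist');C=np.array([.507,.2287])
hsv=cv2.cvtColor(im,cv2.COLOR_BGR2HSV)
# green mark bearing and collar-edge bearing by Hough on the dark collar boundary
u=proj(c,[.507,.2287,.096])[0].astype(int);x,y=u-[28,30]
g=cv2.resize(im[y:y+60,x:x+56].max(2),None,fx=4,fy=4,interpolation=cv2.INTER_CUBIC)
L=cv2.HoughLinesP(cv2.Canny(g,60,140),1,np.pi/360,40,minLineLength=60,maxLineGap=8)
r=[]
for a in (L[:,0] if L is not None else []):
    P=plane(c,[a[:2]/4+[x,y],a[2:]/4+[x,y]],.096);e=P[1]-P[0];r.append((round(np.degrees(np.arctan2(e[1],e[0]))%90,1),round(1000*np.linalg.norm(e))))
print(r);cv2.imwrite('pics/g.png',im)
E
python3 ang.py
```

```text
time: 14.27
tcp_pos: [0.5064, 0.229, 0.1627]
tcp_rot: [-179.9, 0.0, -0.9]
ft_force: [-2.7, 4.6, 3.7]
grip_width: 0.0901
gripper_force: 20.0
[1.24612555 0.4145062  0.69369097] [0.5064488  0.22902183 0.1627285 ] [-1.79914226e+02  4.72958761e-03 -8.94763004e-01]
[(np.float64(89.2), 21), (np.float64(89.2), 18), (np.float64(8.9), 24), (np.float64(82.4), 19), (np.float64(10.3), 15)]
```

Torque is now 0.69 N m and the hole's edges are at about 10°, matching the station's yaw, so the lock is on its stop. I'll ease off and release.

```bash
python3 -m creep '{"fingers":[0.2,0.2,0.2,-1,-1,-1,-1,-1],"travel":[[0,0.05,0],[0,0,0],[0,0,0],[0,0,0],[0,0,0],[0,0,0],[0,0,0],[0,0,0]],"roll":[1.5,1,0,0,0,0,0,0]}' 5
python3 -c "
from station import bot
o=bot.observe();print(o['ft_torque'],o['ft_force'])"; python3 ang.py
python3 - <<'E'
import cv2
cv2.imwrite('pics/gc.png',cv2.resize(cv2.imread('pics/g.png')[90:290,180:460],(784,560)))
E
```

```text
time: 14.98
tcp_pos: [0.5066, 0.2285, 0.1622]
tcp_rot: [180.0, 0.0, 1.5]
ft_force: [-0.1, -1.3, 0.1]
grip_width: 0.0939
gripper_force: 0.0
[0.04588046 0.04283743 0.00012246] [-0.12681204 -1.27926752  0.06498534]
[0.04588046 0.04283743 0.00012246] [0.50660743 0.22848415 0.16223139] [1.79987248e+02 2.42183645e-02 1.52566385e+00]
[(np.float64(2.0), 34), (np.float64(2.4), 15), (np.float64(82.3), 28), (np.float64(3.4), 17), (np.float64(10.6), 16), (np.float64(8.8), 14)]
```

View pics/gc.png

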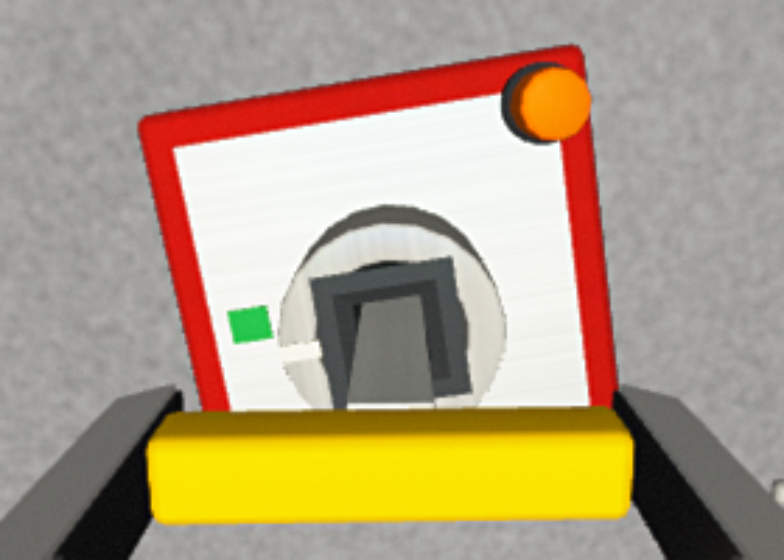

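The collar is square with the box and the white pointer (300,350) points at the green mark (250,325). The bar sits about 1 mm off centre between the fingers, so I'll centre and rise.

```bash
python3 -m creep '{"fingers":[-1,-1,-1,-1,-1,-1,-1],"travel":[[0,0.1,0],[0,0,0.4],[0,0,0.6],[0,0,0.8],[0,0,1],[0,0,1],[0,0,0]],"roll":[0,0,0,0,0,0,0]}' 5
python3 -m creep '{"fingers":[-1,-1,-1,-1,-1,-1,-1],"travel":[[0,0,1],[0,0,2],[0,0,2],[0,0,2],[0,0,1],[0,0,0],[0,0,0]],"roll":[0,0,0,0,0,0,0]}' 5
python3 - <<'E'
from h import *
w=bot.snapshot('wrist');s=bot.snapshot('scene');p=proj(cam('scene'),[.507,.229,.1])[0].astype(int)
cv2.imwrite('pics/end.png',np.hstack([cv2.resize(w[70:290,180:460],(420,330)),cv2.resize(s[p[1]-45:p[1]+40,p[0]-45:p[0]+45],(350,330))]))
E
```

```text
time: 15.62
tcp_pos: [0.5075, 0.2299, 0.2033]
tcp_rot: [-179.9, -0.2, 1.5]
ft_force: [0.1, 0.1, 0.2]
grip_width: 0.0939
gripper_force: 0.0
time: 16.2
tcp_pos: [0.5066, 0.2296, 0.28]
tcp_rot: [180.0, 0.0, 1.5]
ft_force: [0.1, 0.5, -0.9]
grip_width: 0.094
gripper_force: 0.0
```

View pics/end.png

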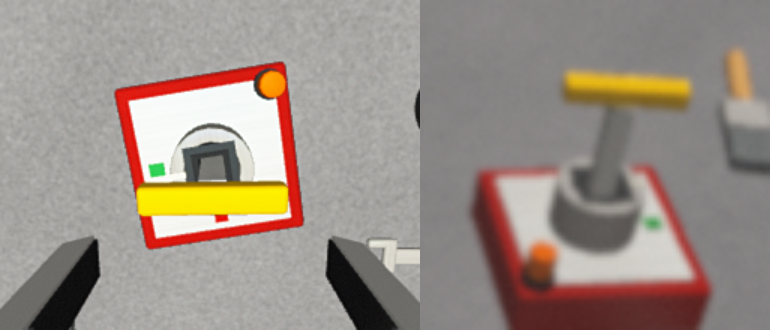

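The key stands in the lock, free of the gripper. I'll check height and lean numerically: the bar centre should be at z ≈ 0.187 above the lock axis.

Run:
```python
from h import *
np.set_printoptions(precision=4,suppress=True)
cs=[];us=[]
for n in('wrist','scene'):
    im=bot.snapshot(n);c=cam(n);u=proj(c,[.507,.229,.187])[0].astype(int);r=60 if n=='wrist' else 22
    h=cv2.cvtColor(im,cv2.COLOR_BGR2HSV);m=np.zeros(im.shape[:2],np.uint8);sl=(slice(u[1]-r//2,u[1]+r//2),slice(u[0]-r,u[0]+r))
    m[sl]=cv2.inRange(h[sl],(18,120,90),(35,255,255));k=max(cv2.findContours(m,0,2)[0],key=cv2.contourArea)
    R=cv2.minAreaRect(k);print(n,u,R);cs.append(c);us.append(R[0])
print(tri(cs,us))
```

```text
wrist [321 201] ((320.978515625, 201.38694763183594), (22.451337814331055, 100.20442962646484), 89.23609924316406)
scene [437 191] ((438.95916748046875, 191.65370178222656), (32.18719482421875, 7.42301607131958), 3.5763344764709473)
(array([0.5081, 0.2306, 0.1878]), [np.float64(1.4), np.float64(1.4)])
```

The bar centre is at (0.508, 0.231, 0.188): on the lock axis, fully home and upright. Handing in.

```bash
python3 -c "
from station import bot
print(bot.job_done())"
```

```text
the job is handed in; nothing more can be done
None
```

The key stands upright and fully home in the lock, turned clockwise to its stop at the green mark and released; no other object was touched as far as I saw, and the job is handed in (no verdict was returned).

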